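# Close up a row of set-up blocks in the inspection channel

### The arm

A 6-joint arm with a two-finger parallel gripper is mounted at the origin on the work surface. World frame = base frame: x ahead of the robot, y to its left, z up, the work surface at z = 0. Lengths are in m, angles in degrees, forces in N, time in s.
With the tool pointing down it reaches from about 0.4 to 0.825 m from the base axis. Payload 7 kg.
Tool frame: the origin (TCP) lies midway between the tips of the shut fingers; the grasp point (between the pads) lies 19 mm behind it; z points along the fingers, y is the direction in which the jaws open and shut (so a half turn about z gives the same grasp; the last joint's range is limited). The gripper opens to 88 mm and grips with 3 to 60 N. Pads are 19 mm wide; open, the fingers measure 130 mm over their backs; the gripper's body (78 mm by 193 mm) begins 47 mm behind the grasp point.
Start: joints at [-55.972, 20.546, 0.682, 0, -70.136, -16.507], TCP at [0.203, -0.644, 0.227] pointing down, gripper open.
Joint ranges: [-176.03, 176.03], [-82.01, 121.73], [-58.28, 71.71], [-173.87, 95.51], [-174.79, -0.11], [-173.66, 173.66]. Speed limits (degrees/s): [136.94, 136.94, 172.46, 180, 180, 180].

### API

Orientations are given as [roll, pitch, yaw] about the fixed x, y, z axes, in that order (R = Rz(yaw) Ry(pitch) Rx(roll)).
In Python, from plant import get_state, capture, get_calibration, close_job, boxes_of, cut_out gives the robot as it stands.
- The arm moves only by the tool apply_moves, never from a script. Its argument "commands" is a list of rows, each an object with "grip": the closure, from 0 (fully open) to 1 (shut); "slide": the shift along the tool's x, y, z in m, a list of three; "roll": the turn about the tool's z in degrees. In form: [{"grip": grip, "slide": [x, y, z], "roll": roll}, ...]. A call has 1 to 5 rows; each row is the pose to reach, as a shift and turn from the pose commanded when the call began, along the tool's axes at that moment; what a row does not reach only later rows make up. A row lasts 1/8 s, in which the tool goes at most 62.5 mm and 10.7 degrees, less where a joint would pass 70% of its speed; a pose out of reach is approached as far as the arm can. A call with a gripper value outside its range is refused whole. The fingers move at their own pace and stop on an object; "grip_force" is the grip in N (left out, the last holds). Time passes only in rows, so rows that repeat a pose let the fingers close. It gives the time, the measured TCP pose, the force and the opening at its end, in the units of the state.
- get_state(): the state, without advancing time (a new reading comes with each control period).
- capture(name): name is "scene" or "top" or "wrist"; returns (picture, depth): 480x640x3 uint8, red, green, blue; 480x640 float32, m along the optical axis (not along the pixel's ray), 0 where there is no reading.
- get_calibration(name): a dict with "mtx" (3x3 intrinsics, pixels), "distortion" ([k1, k2, p1, p2, k3] as OpenCV has them; the pictures are not rectified), "R" (3x3) and "t" (3): a world point X has camera coordinates R X + t. Camera axes: x right, y down, z forward; pixel columns grow to the right and rows downward; lengths in m; the calibration is good to about 2 mm. A picture is of the moment at which its call begins: read the wrist's pose just before it. get_calibration takes no time and is no camera call; for the wrist camera it gives the pose at the moment of the call.
- close_job(): hands the job in, once; it reports no verdict.
Trained networks look in the newest picture that a camera, given by its name, has taken for a name from the list of things; names that differ only in an ending like _2 or _b are one class to them, and where a whole thing is asked for, a point or a joint stands for the part that bears it (a point fixed in the world has none). Each returns a list of dicts, best first, with "score" (0 to 1); they miss things now and then, are a little off and sometimes report something else, mostly with a low value. They report only what shows in the picture. A call takes as long as a camera call. They do not tell look-alikes from the thing itself.
- boxes_of(name, camera): "position" ([x, y, z] in m, in the coordinates of the camera as it stood for that picture, good to about 4 mm: the middle of the surface that is visible of it).
- cut_out(name, camera): "mask" (480x640 bool, what is visible of it).
The state is a dict: "time_s": time; "joints": joint angles; "qd": joint speeds; "joint_torque": joint torques, N m; "tcp_pos": TCP position; "eef_rot": TCP orientation; "contact_force": force on the tool from outside, world axes, zero at the start; "moment": the same for the moment, N m; "gripper_width": finger opening in m.
Only numpy, scipy, OpenCV 4.12 (cv2) and the standard library are available. Lean on these libraries where they do the work, as an engineer would, in place of code of your own. Each camera call takes 0.05 s, during which the arm holds its last target.

### The job

Put the loose set-up block, standing as it is, into the fixture's channel by its flared mouth end, and slide it in under the bridge until the row is closed up: loose block flush against the block already in the channel, and that block up against the pad of the end stop's screw, with no gaps left. Push gently: the stop is only lightly clamped, and it and its screw must stay as set. Leave the V-block, the bushing and the screwdriver where they are.

Things in the scene. Friction and masses are not known exactly. Their poses are not given: they have to be found in the camera images.
- fixture: Steel inspection fixture, fixed on the desk: plate 340 x 90 x 8 mm, from x = -190 to +150 mm, with a straight channel along x, pushed into along +x. Origin: on the desk under the channel's centre line; z up. Channel: floor 8 mm above the desk, 29 mm wide inside, walls 10 mm thick with tops 24 mm above the desk, open above, x = -150 to +140 mm
- mouth (a point): Centre of the channel's open mouth on the channel floor, at x = -150 mm of the fixture, axes as the fixture's. From here guides of the walls' height flare out to about 45 mm wide at x = -180 mm
- bridge (a point): Middle of the underside of the hold-down bridge across the channel, 61 mm above the desk, at x = -30 mm of the fixture. The bridge is a bar 20 mm long in x, 70 mm across, top 69 mm above the desk, with a leg outside each wall. A standing block passes under it with 3 mm to spare
- stop_face (a point): Dark end stop in the channel, 27.5 mm wide, 42 mm high, round black clamp knob on top. This point: centre of its face towards the mouth (-x), 25 mm above the channel floor, at x = +89 to +99 mm of the fixture, axes as the fixture's. A steel adjusting screw with a round pad, 20 mm across, juts 4 to 24 mm out of it towards -x, set anew each time, not measured. A push above about 20 N shifts the stop
- row_block: Aluminium set-up block, 75 long (its x) x 25 thick (its y) x 50 mm high (z), about 0.25 kg, with dark drilled holes; already standing loose in the channel between bridge and stop, with a gap to the stop; its x axis points to the stop. Origin: centre of the underside
- loose_block: Loose aluminium set-up block, the same as the one in the channel: 75 long (its x) x 25 thick (its y) x 50 mm high (z), about 0.25 kg, standing on the desk on its long narrow side. Origin: centre of the underside. Either end may go first
- v_block: Bystander: steel V-block, 50 x 50 x 45 mm, standing on the desk. Origin: centre of the underside. Leave it alone
- bushing: Bystander: dark steel flanged bushing, flange 54 mm across below, body 36 mm across, 55 mm high. Origin: centre of the underside. Leave it alone
- screwdriver: Bystander: screwdriver lying on the desk, about 200 mm long along its x. Leave it alone
Not all that is in view belongs to the job. What is shaped like the loose_block but green, pink or purple is not meant.

How it is judged:
By the outcome, as a careful person would: the job done as asked, in the order asked, and still so for the second after the job is handed in, with the robot touching nothing.
It also fails if it takes over 54 s, if anything falls off the work surface, if the arm or the gripper's body presses on something with over 40 N, if the wrist force passes 120 N, or if a joint passes its speed limit or range.

## Working session

There is one attempt and no reset: what is moved stays moved. The work goes in short steps, Python scripts to look and compute and a tool call to move; the robot and the scene stay as the last step left them, time stands still between calls to the robot, and variables do not carry over. Pictures are saved under pics/ and viewed, and the job is handed in when it is done.

Besides the shell and the picture viewer there is one more tool, called after ">>>" by a JSON object that holds its "op" and its "data". apply_moves: Moves the arm, as the interface text tells. Its arguments: {"type":"object","properties":{"commands":{"type":"array"},"grip_force":{"type":"number"}},"required":["commands"]}

```bash
ls; mkdir -p pics; python3 - <<'E'
from plant import *
import cv2,numpy as np
print(get_state())
for n in ["scene","top","wrist"]:
    p,d=capture(n); cv2.imwrite(f"pics/{n}0.png",p[:,:,::-1]); np.save(f"pics/{n}0.npy",d)
    c=get_calibration(n); print(n,c)
E
```

```text
pics
{'time_s': 0.0, 'joints': array([-5.59722084e+01,  2.05898859e+01,  6.32613107e-01, -2.10183886e-02,
       -7.01364896e+01, -1.65065424e+01]), 'qd': array([ 0.03000349, -0.00562854, -0.07656085, -0.03607416, -0.01670872,
        0.02132944]), 'joint_torque': array([-4.32962734e-04, -5.82717025e+01,  2.93055689e+01,  6.99732721e+00,
        6.94759452e-03, -1.13790884e-04]), 'tcp_pos': array([ 0.20303269, -0.64320842,  0.22562854]), 'eef_rot': array([ 1.79904487e+02, -7.69858028e-03, -1.62485902e+02]), 'contact_force': array([-5.68278026e-01, -6.01739230e-01, -5.55176094e-04]), 'moment': array([ 0.02510856, -0.01687653, -0.00111146]), 'gripper_width': 0.08755686511633794}
scene {'mtx': array([[536.52455212,   0.        , 330.7271028 ],
       [  0.        , 536.52455212, 230.5950602 ],
       [  0.        ,   0.        ,   1.        ]]), 'distortion': array([-0.10495079,  0.        ,  0.        ,  0.        ,  0.        ]), 'R': array([[ 0.8923125 ,  0.45139099, -0.0049569 ],
       [ 0.33653259, -0.67249822, -0.65916004],
       [-0.30087241,  0.58650859, -0.75198635]]), 't': a
[... 338 characters left out ...]
54597e-01,  4.91234824e-02],
       [-9.86743278e-01,  6.38729168e-04, -1.62287693e-01],
       [ 1.62054203e-01, -4.98883471e-02, -9.85519958e-01]]), 't': array([-0.07248929,  0.62456113,  0.78297321])}
wrist {'mtx': array([[371.73535212,   0.        , 316.41434387],
       [  0.        , 371.73535212, 238.22658499],
       [  0.        ,   0.        ,   1.        ]]), 'distortion': array([-0.02407768,  0.        ,  0.        ,  0.        ,  0.        ]), 'R': array([[-3.00335808e-01,  9.53833438e-01,  4.18036260e-04],
       [ 9.22449432e-01,  2.90342296e-01,  2.54535650e-01],
       [ 2.42663240e-01,  7.68317874e-02, -9.67063301e-01]]), 't': array([ 0.67421625, -0.03301084,  0.38845258])}
```

View pics/scene0.png

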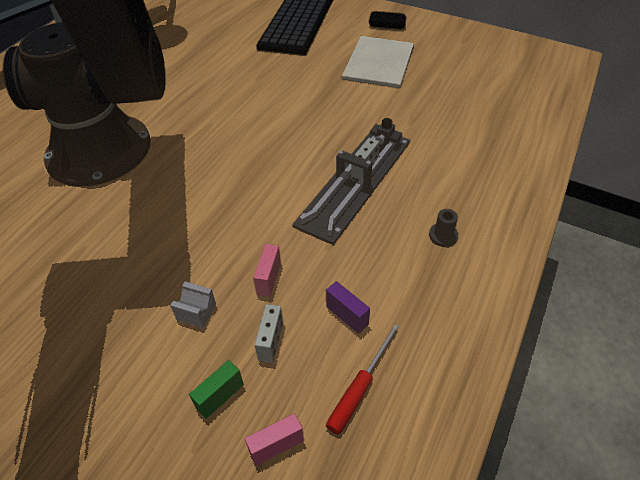

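View pics/top0.png

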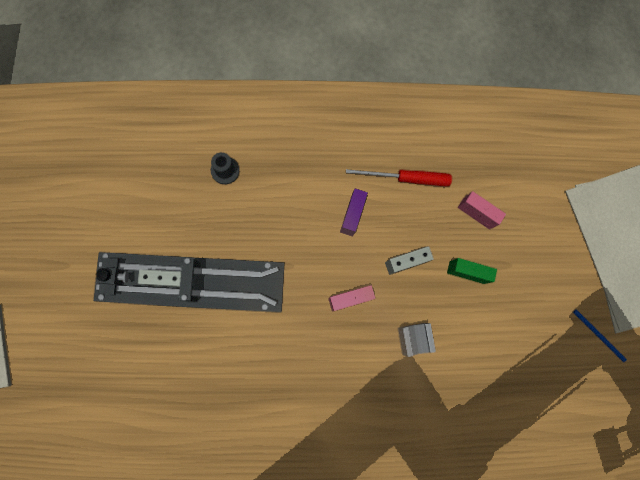

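View pics/wrist0.png

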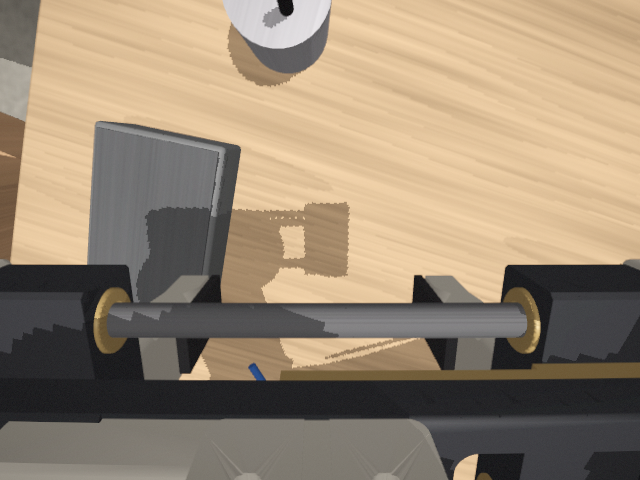

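Candidates in the top image are: the grey drilled block (410,260), pink (352,298), pink (482,210), purple (354,212), green (472,271), and the row block in the channel (160,278). The loose aluminium block is the one at (410,260). I'll check it in a close crop and measure.

```bash
cat > h.py <<'E'
from plant import *
import cv2,numpy as np
def cloud(cal,d):
    v,u=np.mgrid[0:480,0:640]
    p=np.stack([u.ravel(),v.ravel()],1).astype(np.float64)
    n=cv2.undistortPoints(p[:,None],cal['mtx'],cal['distortion'])[:,0]
    z=d.ravel().astype(float)
    X=np.c_[n*z[:,None],z]
    W=(X-cal['t'])@cal['R']
    W[z==0]=np.nan
    return W.reshape(480,640,3)
def pix2w(cal,uv,zp):
    n=cv2.undistortPoints(np.array(uv,float).reshape(-1,1,2),cal['mtx'],cal['distortion'])[:,0]
    D=np.c_[n,np.ones(len(n))]@cal['R']; C=-cal['R'].T@cal['t']
    return C+D*((zp-C[2])/D[:,2])[:,None]
def w2pix(cal,W):
    return cv2.projectPoints(np.array(W,float).reshape(-1,1,3),cv2.Rodrigues(cal['R'])[0],cal['t'],cal['mtx'],cal['distortion'])[0][:,0]
E
python3 - <<'E'
from h import *
cal=get_calibration('top'); d=np.load('pics/top0.npy'); W=cloud(cal,d)
im=cv2.imread('pics/top0.png')
cv2.imwrite('pics/crop_fix.png',cv2.resize(im[240:325,85:295],None,fx=3.8,fy=3.8,interpolation=cv2.INTER_CUBIC))
cv2.imwrite('pics/crop_blk.png',cv2.resize(im[170:360,320:510],None,fx=3,fy=3,interpolation=cv2.INTER_CUBIC))
print('desk z',np.nanmedian(W[100:140,100:500,2]), np.nanstd(W[100:140,100:500,2]))
for nm in ['loose_block','fixture','stop_face','v_block']:
    for cam in ['top']:
        r=cut_out(nm,cam)
        for x in r[:4]:
            m=x['mask']; v,u=np.nonzero(m); P=W[m]; P=P[~np.isnan(P[:,0])]
            print(nm,cam,round(x['score'],2),u.mean().round(),v.mean().round(),m.sum(),'zmax',np.percentile(P[:,2],[50,95]).round(3))
            if nm in('loose_block',):
                T=P[P[:,2]>0.042]
                if len(T)>20: print(cv2.minAreaRect((T[:,:2]*1000).astype(np.float32)),np.median(T[:,2]))
            if nm=='fixture':
                T=P[P[:,2]<0.03]; print(cv2.minAreaRect((T[:,:2]*1000).astype(np.float32)))
E
```

```text
desk z -0.0006743942567423036 0.001551409723105596
loose_block top 0.9 471.0 271.0 830 zmax [0.048 0.052]
((571.9141845703125, -349.49591064453125), (74.555419921875, 25.593408584594727), 74.20005798339844) 0.0493547993945198
loose_block top 0.84 409.0 260.0 694 zmax [0.049 0.052]
((591.739990234375, -233.7898712158203), (25.20522117614746, 74.8523941040039), 18.134687423706055) 0.04935208370109473
loose_block top 0.72 353.0 212.0 666 zmax [0.049 0.051]
((679.76806640625, -136.05068969726562), (25.065872192382812, 74.66085815429688), 71.7730941772461) 0.04934328983080153
loose_block top 0.56 481.0 210.0 940 zmax [0.048 0.052]
((684.6708984375, -373.99298095703125), (75.53054809570312, 25.89875030517578), 57.725311279296875) 0.04929452701509592
fixture top 0.7 192.0 282.0 8647 zmax [0.009 0.066]
((557.5532836914062, 163.59115600585938), (345.1351013183594, 91.01913452148438), 86.67768096923828)
stop_face top 0.95 110.0 276.0 833 zmax [0.037 0.064]
v_block top 0.82 416.0 339.0 995 zmax [0.035 0.046]
```

View pics/crop_fix.png

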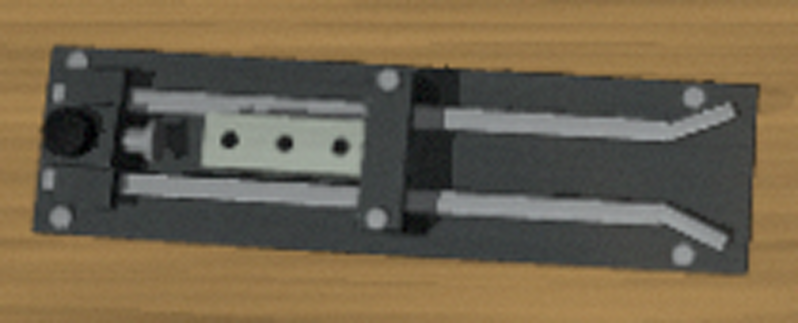

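View pics/crop_blk.png

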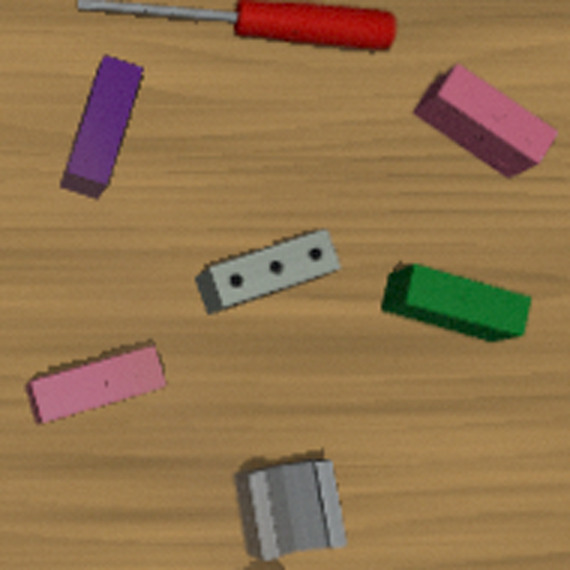

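The crop shows grey aluminium with three dark holes at (410,260) of the top view, so that is the loose block. The fixture's stop is on the left (world +y) and its mouth on the right. Next I refine the fixture pose and estimate the pad and row-block positions.

```bash
python3 - <<'E'
from h import *
for cam in ['top','scene']:
    cal=get_calibration(cam); d=np.load(f'pics/{cam}0.npy'); W=cloud(cal,d)
    capture(cam)
    r=cut_out('fixture',cam)
    if not r: print(cam,'none');continue
    m=cv2.dilate(r[0]['mask'].astype(np.uint8),np.ones((7,7)))>0
    P=W[m]; P=P[~np.isnan(P[:,0])]
    S=P[(P[:,2]>.0035)&(P[:,2]<.013)]
    (c,s,a)=cv2.minAreaRect((S[:,:2]*1000).astype(np.float32)); print(cam,'plate',c,s,a)
    th=np.deg2rad(86.68); e=np.array([np.cos(th),np.sin(th)]); n=np.array([-e[1],e[0]])
    # walls: straight part
    o=np.array([.5587,.1836])
    L=np.c_[(P[:,:2]-o)@e,(P[:,:2]-o)@n,P[:,2]]*1000
    Wl=L[(L[:,2]>19)&(L[:,2]<29)&(L[:,0]>-145)&(L[:,0]<-55)]
    for sgn in(1,-1):
        q=Wl[(Wl[:,1]*sgn>8)&(Wl[:,1]*sgn<30)]
        if len(q)>10: print('wall',sgn,len(q),q[:,1].mean(),np.percentile(q[:,1],[3,97]),np.polyfit(q[:,0],q[:,1],1),np.median(q[:,2]))
    q=L[(L[:,2]>50)&(L[:,2]<64)&(abs(L[:,1])<15)&(L[:,0]>-25)&(L[:,0]<80)]
    if len(q): print('rowblock top',len(q),np.percentile(q[:,0],[1,50,99]),np.percentile(q[:,1],[2,98]),np.median(q[:,2]))
    q=L[(L[:,2]>66)&(L[:,2]<74)&(L[:,0]>-60)&(L[:,0]<0)]
    print('bridge',len(q),np.percentile(q[:,0],[2,98]) ,np.percentile(q[:,1],[2,98]))
    q=L[(L[:,2]>25)&(L[:,2]<55)&(abs(L[:,1])<12)&(L[:,0]>50)&(L[:,0]<140)]
    h=np.histogram(q[:,0],bins=np.arange(50,140,4)); print([(int(b),int(k),) for k,b in zip(*h)])
    for b in range(50,130,4):
        z=L[(abs(L[:,1])<8)&(L[:,0]>b)&(L[:,0]<b+4)][:,2]; print(b,np.median(z).round(),end='; ')
    print()
E
```

```text
top plate (557.0220336914062, 161.3428497314453) (340.6254577636719, 98.21351623535156) 86.59380340576172
wall 1 289 19.993353951690672 [15.3082742  24.86072753] [-4.20576332e-03  1.95686647e+01] 23.28609929069241
wall -1 297 -19.025210477912335 [-23.86765222 -14.22912357] [ 4.77356476e-03 -1.85494895e+01] 23.23715295973447
rowblock top 288 [-20.78079902  16.33363995  51.6438208 ] [-13.35906337  11.19959885] 57.33112766277738
bridge 443 [-42.65405794 -24.16496875] [-32.9781015  33.1124106]
[(50, 1), (54, 0), (58, 0), (62, 0), (66, 0), (70, 0), (74, 0), (78, 41), (82, 20), (86, 15), (90, 28), (94, 66), (98, 32), (102, 28), (106, 10), (110, 5), (114, 1), (118, 3), (122, 7), (126, 4), (130, 0), (134, 0)]
50 57.0; 54 nan; 58 nan; 62 nan; 66 8.0; 70 8.0; 74 7.0; 78 28.0; 82 12.0; 86 37.0; 90 38.0; 94 45.0; 98 50.0; 102 58.0; 106 64.0; 110 63.0; 114 63.0; 118 63.0; 122 62.0; 126 nan; 
scene plate (551.23046875, 155.3271026611328) (138.02049255371094, 342.40087890625) 2.2311313152313232
wall 1 202 18.098404245277806 [13.50852432 23.50898773] [5.68918579e-03 1.86744944e+01] 23.75320954841643
wall -1 209 -20.943140934153853 [-25.68063561 -15.50499833] [ 1.59522654e-03 -2.07826521e+01] 23.423116439220532
rowblock top 147 [-11.79755035  12.42006013  51.78095672] [-13.70799202  11.21592723] 58.01962152815916
bridge 278 [-44.76018055 -23.9086782 ] [-33.95352638  32.79470408]
[(50, 1), (54, 0), (58, 0), (62, 0), (66, 0), (70, 0), (74, 3), (78, 30), (82, 16), (86, 0), (90, 31), (94, 48), (98, 22), (102, 17), (106, 4), (110, 5), (114, 1), (118, 2), (122, 3), (126, 0), (130, 0), (134, 0)]
50 57.0; 54 nan; 58 nan; 62 9.0; 66 nan; 70 7.0; 74 10.0; 78 37.0; 82 35.0; 86 8.0; 90 39.0; 94 36.0; 98 49.0; 102 58.0; 106 62.0; 110 63.0; 114 64.0; 118 62.0; 122 62.0; 126 nan;
  return _methods._mean(a, axis=axis, dtype=dtype,
  ret = ret.dtype.type(ret / rcount)
```

>>> {"op": "apply_moves", "data": {"commands": [{"grip": 0.4,"slide": [-0.494,0.2585,0.09],"roll": -90.6},{"grip": 0.4,"slide": [-0.494,0.2585,0.09],"roll": -90.6},{"grip": 0.4,"slide": [-0.494,0.2585,0.09],"roll": -90.6},{"grip": 0.4,"slide": [-0.494,0.2585,0.09],"roll": -90.6},{"grip": 0.4,"slide": [-0.494,0.2585,0.09],"roll": -90.6}], "grip_force": 35}}

```text
time_s: 1.18
tcp_pos: [0.4221, -0.4235, 0.1769]
eef_rot: [-180.0, -0.0, -108.4]
contact_force: [0.4, -0.7, -0.8]
gripper_width: 0.0529
```

```bash
cat >> h.py <<'E'
def mv(tx,ty,tz,yaw,s=None):
    s=s or get_state(); p=s['tcp_pos']; y=np.deg2rad(s['eef_rot'][2])
    ex=np.array([np.cos(y),np.sin(y)]); ey=np.array([np.sin(y),-np.cos(y)])
    d=np.array([tx,ty])-p[:2]
    print('t',round(s['time_s'],2),'pos',p.round(4),'rot',s['eef_rot'].round(2),'F',s['contact_force'].round(1),'w',round(s['gripper_width'],4))
    print('slide',(d@ex).round(4),(d@ey).round(4),round(p[2]-tz,4),'roll',round((s['eef_rot'][2]-yaw+180)%360-180,2))
E
python3 -c "
from h import *
mv(.5964,-.2481,.11,-71.9)"
```

```text
t 1.18 pos [ 0.4221 -0.4235  0.1769] rot [-1.7995e+02 -1.0000e-02 -1.0841e+02] F [ 0.4 -0.7 -0.8] w 0.0529
slide -0.2215 -0.11 0.0669 roll -36.51
```

>>> {"op": "apply_moves", "data": {"commands": [{"grip": 0.4,"slide": [-0.2215,-0.11,0.06],"roll": -36.5},{"grip": 0.4,"slide": [-0.2215,-0.11,0.06],"roll": -36.5},{"grip": 0.4,"slide": [-0.2215,-0.11,0.06],"roll": -36.5},{"grip": 0.4,"slide": [-0.2215,-0.11,0.06],"roll": -36.5},{"grip": 0.4,"slide": [-0.2215,-0.11,0.06],"roll": -36.5}]}}

```text
time_s: 1.8
tcp_pos: [0.5982, -0.2475, 0.1151]
eef_rot: [179.9, 0.0, -72.0]
contact_force: [-0.8, -0.4, -0.6]
gripper_width: 0.0528
```

```bash
python3 -c "
from h import *
mv(.5964,-.2481,.021,-71.9)
p,d=capture('wrist'); cv2.imwrite('pics/w1.png',p[:,:,::-1]);np.save('pics/w1.npy',d)
cal=get_calibration('wrist');W=cloud(cal,d)
for r in cut_out('loose_block','wrist')[:4]:
    m=r['mask'];P=W[m];P=P[~np.isnan(P[:,0])];T=P[(P[:,2]>.042)&(P[:,2]<.056)]
    v,u=np.nonzero(m);print(r['score'],u.mean(),v.mean(),len(T))
    if len(T)>20:print(cv2.minAreaRect((T[:,:2]*1000).astype(np.float32)),np.median(T[:,2]))
"
```

```text
t 1.8 pos [ 0.5982 -0.2475  0.1151] rot [ 1.7992e+02  5.0000e-02 -7.1990e+01] F [-0.8 -0.4 -0.6] w 0.0528
slide 0.0 0.0019 0.0941 roll -0.09
0.82 411.42648987323327 97.88285006556899 6104
((572.91796875, -351.36907958984375), (74.97469329833984, 25.35579490661621), 74.0404052734375) 0.0502155222298968
0.79 358.1887755102041 358.4987244897959 0
0.79 224.40565431569928 22.781323623902335 2704
((694.198974609375, -364.3323974609375), (44.6678466796875, 26.18680191040039), 55.52907943725586) 0.05015062548825054
0.71 317.95931758530185 253.01627296587927 3449
((595.6588134765625, -243.6632080078125), (24.88460350036621, 58.20458984375), 18.103506088256836) 0.05020547605094858
```

View pics/w1.png

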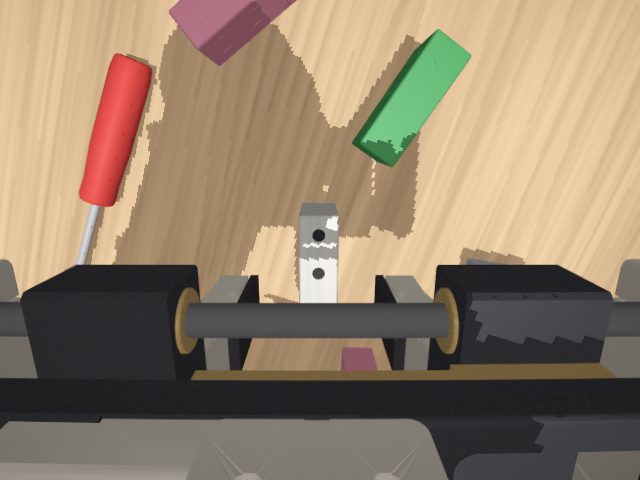

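The wrist view shows the drilled grey block (318,250) centred between the jaws, with the green block (410,95) and the screwdriver clear. I'll descend and grasp.

>>> {"op": "apply_moves", "data": {"commands": [{"grip": 0.4,"slide": [0,0.0015,0.05],"roll": 0},{"grip": 0.4,"slide": [0,0.0015,0.08],"roll": 0},{"grip": 0.4,"slide": [0,0.0015,0.094],"roll": 0},{"grip": 0.4,"slide": [0,0.0015,0.094],"roll": 0},{"grip": 1,"slide": [0,0.0015,0.094],"roll": 0}]}}

```text
time_s: 2.52
tcp_pos: [0.5956, -0.2517, 0.0244]
eef_rot: [-179.9, -0.1, -72.3]
contact_force: [0.5, 0.1, 0.7]
gripper_width: 0.0471
```

>>> {"op": "apply_moves", "data": {"commands": [{"grip": 1,"slide": [0,0,0],"roll": 0},{"grip": 1,"slide": [0,0,0],"roll": 0},{"grip": 1,"slide": [0,0,0],"roll": 0}]}}

```text
time_s: 2.9
tcp_pos: [0.5959, -0.2512, 0.0238]
eef_rot: [-179.9, -0.1, -72.2]
contact_force: [1.4, -0.4, 3.7]
gripper_width: 0.0251
```

>>> {"op": "apply_moves", "data": {"commands": [{"grip": 1,"slide": [0,0,-0.04],"roll": 0},{"grip": 1,"slide": [0,0,-0.09],"roll": 0},{"grip": 1,"slide": [0,0,-0.15],"roll": 0},{"grip": 1,"slide": [0,0,-0.2],"roll": 0},{"grip": 1,"slide": [0,0,-0.2],"roll": 0}]}}

```text
time_s: 3.52
tcp_pos: [0.5967, -0.2516, 0.2278]
eef_rot: [-179.6, -0.2, -72.2]
contact_force: [0.8, -0.6, -2.7]
gripper_width: 0.0246
```

```bash
python3 -c "
from h import *
mv(.5558,.1337,.22,-93.3)"
```

```text
t 3.52 pos [ 0.5967 -0.2516  0.2278] rot [-179.61   -0.23  -72.24] F [ 0.8 -0.6 -2.7] w 0.0246
slide -0.3794 -0.0786 0.0078 roll 21.06
```

>>> {"op": "apply_moves", "data": {"commands": [{"grip": 1,"slide": [-0.06,-0.012,0],"roll": 4},{"grip": 1,"slide": [-0.12,-0.024,0],"roll": 8},{"grip": 1,"slide": [-0.18,-0.037,0],"roll": 12},{"grip": 1,"slide": [-0.24,-0.05,0],"roll": 16},{"grip": 1,"slide": [-0.3,-0.062,0],"roll": 20}]}}

```text
time_s: 4.15
tcp_pos: [0.5611, 0.0553, 0.2215]
eef_rot: [179.9, -0.0, -92.4]
contact_force: [0.8, 0.4, -1.2]
gripper_width: 0.0249
```

>>> {"op": "apply_moves", "data": {"commands": [{"grip": 1,"slide": [-0.05,0.0,0],"roll": 1},{"grip": 1,"slide": [-0.077,0.0,0],"roll": 1},{"grip": 1,"slide": [-0.077,0.0,0],"roll": 1},{"grip": 1,"slide": [-0.077,0.0,0],"roll": 1}]}}

```text
time_s: 4.65
tcp_pos: [0.5647, 0.13, 0.2217]
eef_rot: [179.9, -0.1, -93.3]
contact_force: [0.1, -0.2, -1.4]
gripper_width: 0.025
```

```bash
python3 -c "
from h import *
mv(.5558,.1337,.22,-93.3)
p,d=capture('wrist'); cal=get_calibration('wrist'); cv2.imwrite('pics/w2.png',p[:,:,::-1]);np.save('pics/w2.npy',d);np.savez('pics/w2c.npz',**cal)
"
```

```text
t 4.65 pos [0.5647 0.13   0.2217] rot [ 1.7989e+02 -6.0000e-02 -9.3260e+01] F [ 0.1 -0.2 -1.4] w 0.025
slide -0.0032 0.0091 0.0017 roll 0.04
```

View pics/w2.png

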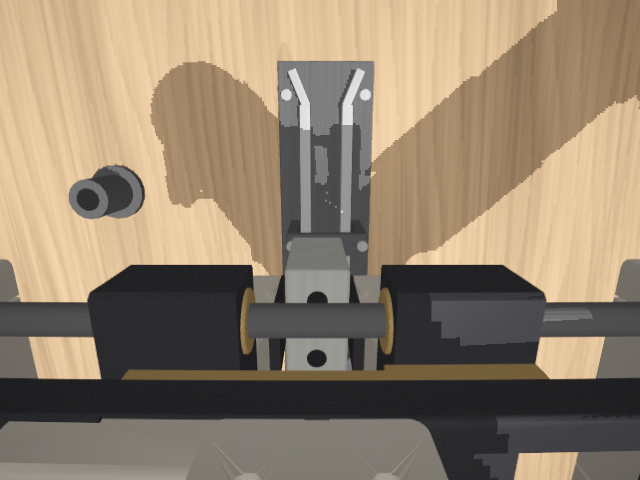

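The wrist view shows the held block (318,255) upright and the channel walls from (305,105)/(347,105) to the bridge at (326,235). I'll measure both from this one camera.

```bash
python3 - <<'E'
from h import *
cal=dict(np.load('pics/w2c.npz')); d=np.load('pics/w2.npy'); W=cloud(cal,d)
P=W.reshape(-1,3); P=P[~np.isnan(P[:,0])]
th=np.deg2rad(86.68); e=np.array([np.cos(th),np.sin(th)]); n=np.array([-e[1],e[0]]); o=np.array([.5587,.1836])
L=np.c_[(P[:,:2]-o)@e,(P[:,:2]-o)@n,P[:,2]]*1000
q=L[(L[:,2]>4)&(L[:,2]<12)&(abs(L[:,1])<52)&(L[:,0]<-60)&(L[:,0]>-220)]
print('plate x0',np.percentile(q[:,0],[.5,1,3]),'y',np.percentile(q[:,1],[.5,1,99,99.5]),np.median(q[:,2]))
Wl=L[(L[:,2]>19)&(L[:,2]<29)&(L[:,0]>-148)&(L[:,0]<-60)]
for s in(1,-1):
    q=Wl[(Wl[:,1]*s>8)&(Wl[:,1]*s<32)]
    print('wall',s,len(q),q[:,1].mean(),np.percentile(q[:,1],[3,97]),np.polyfit(q[:,0],q[:,1],1),np.median(q[:,2]))
q=L[(L[:,2]>65)&(L[:,2]<74)&(abs(L[:,1])<45)&(L[:,0]<0)&(L[:,0]>-60)]
print('bridge',len(q),np.percentile(q[:,0],[1,99]),np.percentile(q[:,1],[1,99]))
# held block
q=L[(L[:,2]>190)&(L[:,2]<260)&(abs(L[:,1])<30)&(L[:,0]<-40)&(L[:,0]>-130)]
t=q[(q[:,2]>q[:,2].max()-8)]
for lo in range(190,262,6):
    k=q[(q[:,2]>=lo)&(q[:,2]<lo+6)]
    if len(k): print(lo,len(k),np.percentile(k[:,0],[3,97]).round(1),np.percentile(k[:,1],[3,50,97]).round(1))
T=q[(q[:,2]>246)&(q[:,2]<256)]
if len(T)>50: print(cv2.minAreaRect(T[:,:2].astype(np.float32)),np.median(T[:,2]))
s=get_state()['tcp_pos']; print('tcp local',((s[:2]-o)@e*1000,(s[:2]-o)@n*1000),s[2])
E
```

```text
plate x0 [-192.97338775 -192.23594406 -190.38225636] y [-45.83075009 -45.48869242  43.03357499  43.4135928 ] 8.06492465565971
wall 1 1027 18.154504381744445 [13.47700543 22.94913586] [-2.61114544e-04  1.81269165e+01] 23.997191510347992
wall -1 1042 -20.537154070575422 [-25.34668956 -15.81550959] [-3.34059214e-03 -2.08891423e+01] 24.02994500035097
bridge 859 [-43.50004949 -24.29836162] [-35.47590679  33.42222975]
196 51 [-74.3 -73.7] [-21.   -9.3   1. ]
202 158 [-74.4 -73.7] [-21.4 -10.2   1.2]
208 181 [-74.5 -73.6] [-21.1  -9.8   1.4]
214 188 [-74.4 -73.6] [-21.4  -9.8   1.6]
220 244 [-74.4 -62.3] [-25.2 -10.    5.4]
226 454 [-74.4 -62.2] [-28.6  -6.4  16.1]
232 521 [-74.4 -62.1] [-28.7  -6.2  15.5]
238 714 [-74.4 -59.8] [-28.9  -7.1  13.8]
244 3316 [-74.1 -40.7] [-22.3  -9.9   5.8]
250 183 [-64.4 -44.5] [-29.5   3.   12.4]
256 39 [-51.5 -43.7] [-22.6 -22.5   2.5]
((-57.29973602294922, -7.995576858520508), (43.99399185180664, 34.576515197753906), 89.95594787597656) 248.06890974953
tcp local (np.float64(-53.48073493857938), np.float64(-9.364528577363187)) 0.2220315901724626
```

```bash
cat >> h.py <<'E'
th=np.deg2rad(86.6); E_=np.array([np.cos(th),np.sin(th)]); N_=np.array([-E_[1],E_[0]])
O_=np.array([.5587,.1836])-0.003*E_-0.0009*N_   # fixture origin estimate
def mf(fx,fy,z):   # target TCP in fixture coords (m)
    s=get_state(); t=O_+fx*E_+fy*N_
    q=s['tcp_pos'][:2]-O_; print('now fx,fy mm',(q@E_*1000).round(1),(q@N_*1000).round(1))
    f=s['contact_force']; print('F along x,y,z',(f[:2]@E_).round(1),(f[:2]@N_).round(1),f[2].round(1))
    mv(t[0],t[1],z,-93.4,s)
E
python3 -c "
from h import *
mf(-.249,0.0003,.10);mf(-.249,0.0003,.10)"
```

```text
now fx,fy mm -50.5 -8.5
F along x,y,z -0.0 -1.2 -2.1
t 4.7 pos [0.565  0.1297 0.222 ] rot [ 1.7992e+02 -4.0000e-02 -9.3290e+01] F [ 1.2 -0.1 -2.1] w 0.0249
slide 0.1985 0.0092 0.122 roll 0.11
now fx,fy mm -50.5 -8.5
F along x,y,z -0.0 -1.2 -2.1
t 4.7 pos [0.565  0.1297 0.222 ] rot [ 1.7992e+02 -4.0000e-02 -9.3290e+01] F [ 1.2 -0.1 -2.1] w 0.0249
slide 0.1985 0.0092 0.122 roll 0.11
```

>>> {"op": "apply_moves", "data": {"commands": [{"grip": 1,"slide": [0.05,0.0092,0],"roll": 0.1},{"grip": 1,"slide": [0.1,0.0092,0],"roll": 0.1},{"grip": 1,"slide": [0.16,0.0092,0.02],"roll": 0.1},{"grip": 1,"slide": [0.1985,0.0092,0.06],"roll": 0.1},{"grip": 1,"slide": [0.1985,0.0092,0.12],"roll": 0.1}]}}

```text
time_s: 5.32
tcp_pos: [0.5455, -0.0706, 0.1032]
eef_rot: [-179.8, 0.0, -93.6]
contact_force: [1.0, 0.8, -2.2]
gripper_width: 0.0249
```

>>> {"op": "apply_moves", "data": {"commands": [{"grip": 1,"slide": [0,0,0],"roll": 0},{"grip": 1,"slide": [0,0,0],"roll": 0}]}}

```text
time_s: 5.58
tcp_pos: [0.5461, -0.0675, 0.1045]
eef_rot: [-179.9, -0.0, -93.4]
contact_force: [0.6, 0.5, -1.8]
gripper_width: 0.0249
```

```bash
python3 -c "
from h import *
mf(-.249,0.0003,.033)"
```

```text
now fx,fy mm -248.5 -1.4
F along x,y,z 0.6 -0.5 -1.8
t 5.58 pos [ 0.5461 -0.0675  0.1045] rot [-1.7991e+02 -2.0000e-02 -9.3350e+01] F [ 0.6  0.5 -1.8] w 0.0249
slide 0.0005 0.0017 0.0715 roll 0.05
```

>>> {"op": "apply_moves", "data": {"commands": [{"grip": 1,"slide": [0,0.0015,0.04],"roll": 0},{"grip": 1,"slide": [0,0.0015,0.07],"roll": 0},{"grip": 1,"slide": [0,0.0015,0.07],"roll": 0},{"grip": 1,"slide": [0,0.0015,0.07],"roll": 0}]}}

```text
time_s: 6.08
tcp_pos: [0.5455, -0.0666, 0.0353]
eef_rot: [-179.8, 0.0, -93.3]
contact_force: [1.2, 0.1, -1.5]
gripper_width: 0.0249
```

```bash
python3 -c "
from h import *
mf(-.249,0.0003,.033)
p,d=capture('top'); cv2.imwrite('pics/t3.png',cv2.resize(p[240:325,100:310,::-1],None,fx=3.8,fy=3.8,interpolation=cv2.INTER_CUBIC))
p,d=capture('scene'); cv2.imwrite('pics/s3.png',cv2.resize(p[110:310,230:450,::-1],None,fx=3,fy=3,interpolation=cv2.INTER_CUBIC))
"
```

```text
now fx,fy mm -247.5 -0.8
F along x,y,z 0.2 -1.2 -1.5
t 6.08 pos [ 0.5455 -0.0666  0.0353] rot [-1.7979e+02  3.0000e-02 -9.3290e+01] F [ 1.2  0.1 -1.5] w 0.0249
slide 0.0015 0.0011 0.0023 roll 0.11
```

View pics/t3.png

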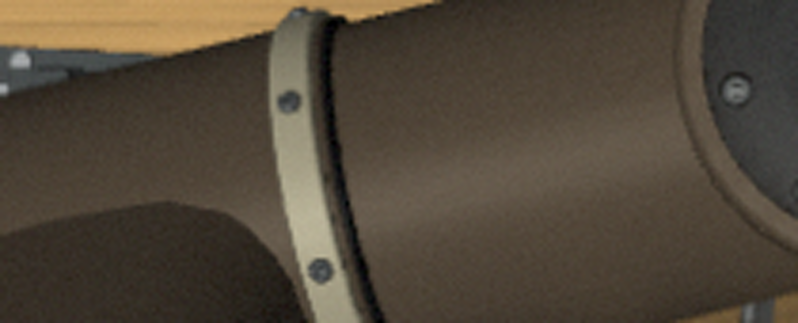

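View pics/s3.png

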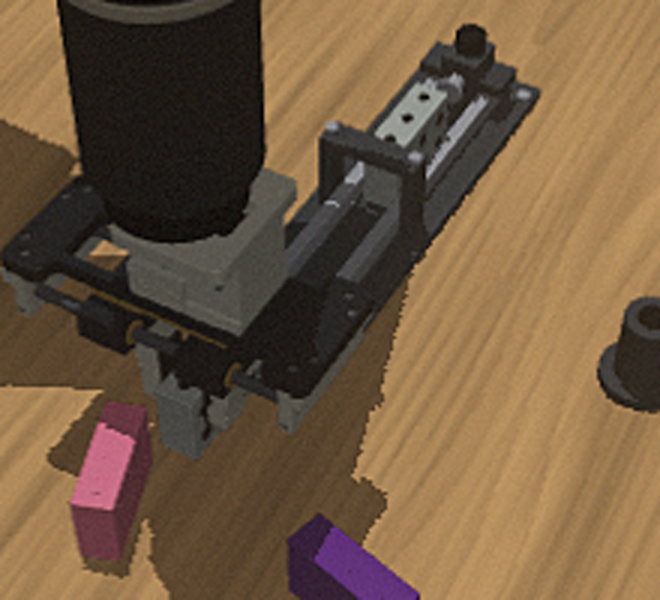

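Top view is blocked by the arm. The scene view shows the block low, in front of the flare, clear of the pink block (110,480). Advancing.

>>> {"op": "apply_moves", "data": {"commands": [{"grip": 1,"slide": [-0.012,0.001,0],"roll": 0},{"grip": 1,"slide": [-0.024,0.001,0],"roll": 0},{"grip": 1,"slide": [-0.036,0.001,0.001],"roll": 0},{"grip": 1,"slide": [-0.045,0.001,0.001],"roll": 0}]}}

```text
time_s: 6.68
tcp_pos: [0.5452, -0.021, 0.0317]
eef_rot: [180.0, -0.0, -93.3]
contact_force: [0.7, -0.6, -0.3]
gripper_width: 0.0249
```

```bash
python3 -c "
from h import *
mf(-.150,0.0003,.033)"
```

```text
now fx,fy mm -202.1 2.3
F along x,y,z -0.5 -0.7 -0.3
t 6.67 pos [ 0.5452 -0.021   0.0317] rot [180.    -0.   -93.32] F [ 0.7 -0.6 -0.3] w 0.0249
slide -0.0521 -0.002 -0.0013 roll 0.08
```

```bash
cat >> h.py <<'E'
def avg(k=3):
    A=[]
    for _ in range(k):
        capture('wrist'); s=get_state(); q=s['tcp_pos'][:2]-O_; f=s['contact_force']
        A.append([q@E_*1000,q@N_*1000,s['tcp_pos'][2]*1000,s['eef_rot'][2],f[:2]@E_,f[:2]@N_,f[2]])
    A=np.array(A); print('t',s['time_s'],'\n',A.round(1),'\nmean',A.mean(0).round(2))
E
python3 -c "
from h import *
avg(4)"
```

```text
t 6.875 
 [[-2.015e+02  2.100e+00  3.170e+01 -9.330e+01  9.000e-01 -2.000e-01
  -1.400e+00]
 [-2.021e+02  2.100e+00  3.170e+01 -9.330e+01 -2.000e-01 -4.000e-01
  -1.400e+00]
 [-2.025e+02  2.200e+00  3.170e+01 -9.330e+01 -0.000e+00 -6.000e-01
  -1.000e+00]
 [-2.028e+02  2.200e+00  3.170e+01 -9.330e+01  3.000e-01  2.000e-01
  -1.600e+00]] 
mean [-202.23    2.16   31.72  -93.3     0.26   -0.27   -1.36]
```

>>> {"op": "apply_moves", "data": {"commands": [{"grip": 1,"slide": [0,-0.002,-0.001],"roll": 0.1},{"grip": 1,"slide": [-0.004,-0.002,-0.001],"roll": 0.1},{"grip": 1,"slide": [-0.01,-0.002,-0.001],"roll": 0.1}]}}

```text
time_s: 7.25
tcp_pos: [0.5477, -0.0123, 0.0328]
eef_rot: [180.0, 0.0, -93.5]
contact_force: [0.2, -0.3, -2.6]
gripper_width: 0.0248
```

```bash
python3 -c "
from h import *
avg(2)
p,d=capture('scene'); cv2.imwrite('pics/s4.png',cv2.resize(p[110:310,230:450,::-1],None,fx=3,fy=3,interpolation=cv2.INTER_CUBIC))
"
```

```text
t 7.35 
 [[-192.5    0.2   32.8  -93.5    0.8    0.9   -2.4]
 [-192.7    0.2   32.8  -93.4    0.8   -0.    -1.4]] 
mean [-1.926e+02  1.700e-01  3.277e+01 -9.346e+01  7.800e-01  4.600e-01
 -1.940e+00]
```

View pics/s4.png

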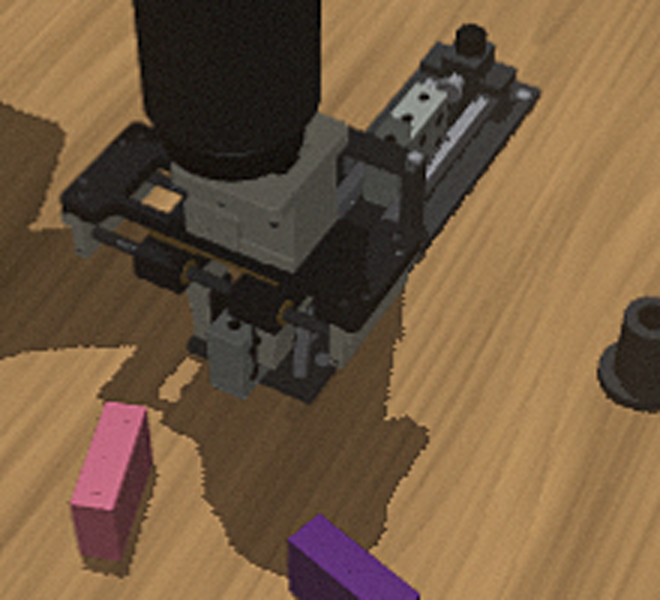

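The block is in the flare at (230,350) and shows no side force. Continuing.

>>> {"op": "apply_moves", "data": {"commands": [{"grip": 1,"slide": [-0.01,0,0],"roll": 0},{"grip": 1,"slide": [-0.02,0,0],"roll": 0},{"grip": 1,"slide": [-0.03,0,0],"roll": 0},{"grip": 1,"slide": [-0.03,0,0],"roll": 0}]}}

```text
time_s: 7.9
tcp_pos: [0.5497, 0.0187, 0.0328]
eef_rot: [-180.0, 0.0, -93.4]
contact_force: [0.2, 0.3, -1.7]
gripper_width: 0.0247
```

```bash
python3 -c "
from h import *
avg(2)"
```

```text
t 8.0 
 [[-1.626e+02  3.000e-01  3.270e+01 -9.340e+01 -1.000e+00 -0.000e+00
  -2.500e+00]
 [-1.629e+02  3.000e-01  3.270e+01 -9.340e+01  1.000e-01 -5.000e-01
  -1.900e+00]] 
mean [-162.77    0.29   32.74  -93.42   -0.47   -0.26   -2.24]
```

>>> {"op": "apply_moves", "data": {"commands": [{"grip": 1,"slide": [-0.01,0,0.001],"roll": 0},{"grip": 1,"slide": [-0.022,0,0.001],"roll": 0},{"grip": 1,"slide": [-0.034,0,0.001],"roll": 0},{"grip": 1,"slide": [-0.046,0,0.001],"roll": 0},{"grip": 1,"slide": [-0.046,0,0.001],"roll": 0}]}}

```text
time_s: 8.62
tcp_pos: [0.5524, 0.0648, 0.0317]
eef_rot: [-180.0, 0.0, -93.4]
contact_force: [0.4, 0.2, -1.8]
gripper_width: 0.0246
```

```bash
python3 -c "
from h import *
avg(2)
p,d=capture('scene'); cv2.imwrite('pics/s5.png',cv2.resize(p[110:310,230:450,::-1],None,fx=3,fy=3,interpolation=cv2.INTER_CUBIC))
"
```

```text
t 8.725 
 [[-1.165e+02  1.000e-01  3.180e+01 -9.340e+01  3.000e-01  1.000e-01
  -1.700e+00]
 [-1.169e+02  2.000e-01  3.170e+01 -9.340e+01  8.000e-01 -4.000e-01
  -8.000e-01]] 
mean [-116.66    0.17   31.76  -93.42    0.55   -0.17   -1.29]
```

View pics/s5.png

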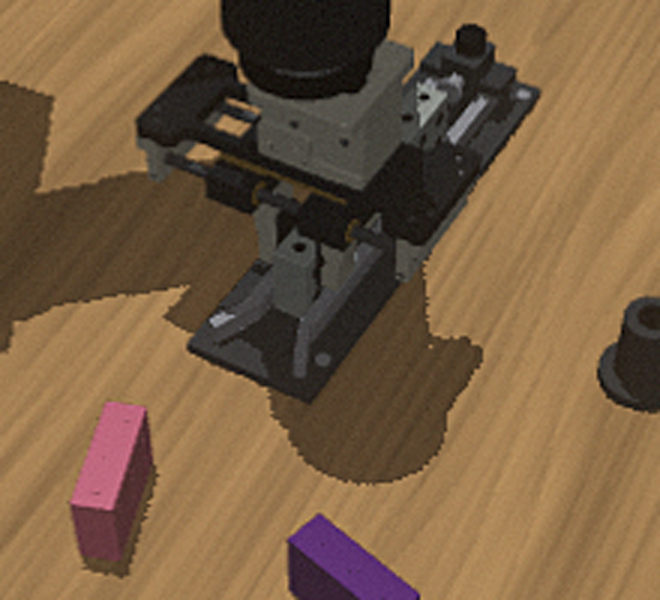

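The block is in the channel at (295,270). The bridge is ahead of it. Continuing toward the bridge with the force monitored.

>>> {"op": "apply_moves", "data": {"commands": [{"grip": 1,"slide": [-0.008,0,0.0005],"roll": 0},{"grip": 1,"slide": [-0.016,0,0.0005],"roll": 0},{"grip": 1,"slide": [-0.022,0,0.0005],"roll": 0},{"grip": 1,"slide": [-0.028,0,0.0005],"roll": 0}]}}

```text
time_s: 9.28
tcp_pos: [0.5542, 0.0916, 0.0317]
eef_rot: [-180.0, -0.0, -93.5]
contact_force: [0.3, -4.4, 6.6]
gripper_width: 0.0248
```

>>> {"op": "apply_moves", "data": {"commands": [{"grip": 1,"slide": [-0.004,0,0],"roll": 0},{"grip": 1,"slide": [-0.008,0,0],"roll": 0},{"grip": 1,"slide": [-0.012,0,0],"roll": 0},{"grip": 1,"slide": [-0.016,0,0],"roll": 0}]}}

```text
time_s: 9.78
tcp_pos: [0.555, 0.1073, 0.0317]
eef_rot: [180.0, -0.0, -93.5]
contact_force: [-0.5, -7.1, 7.6]
gripper_width: 0.0247
```

```bash
python3 -c "
from h import *
avg(2)"
```

```text
t 9.875 
 [[-73.1   0.1  31.7 -93.4  -4.9   1.3   7.8]
 [-73.1   0.1  31.7 -93.4  -3.1   0.2   6.5]] 
mean [-7.311e+01  9.000e-02  3.167e+01 -9.344e+01 -4.000e+00  7.500e-01
  7.180e+00]
```

>>> {"op": "apply_moves", "data": {"commands": [{"grip": 0.4,"slide": [0,0,0],"roll": 0},{"grip": 0.4,"slide": [0,0,0],"roll": 0},{"grip": 0.4,"slide": [0,0,0],"roll": 0},{"grip": 0.4,"slide": [0,0,-0.025],"roll": 0},{"grip": 0.4,"slide": [0,0,-0.05],"roll": 0}]}}

```text
time_s: 10.5
tcp_pos: [0.5547, 0.1075, 0.0814]
eef_rot: [180.0, -0.0, -93.5]
contact_force: [0.5, 0.9, -0.2]
gripper_width: 0.0528
```

>>> {"op": "apply_moves", "data": {"commands": [{"grip": 0.4,"slide": [0.025,0,-0.005],"roll": 0},{"grip": 1,"slide": [0.05,0,-0.005],"roll": 0},{"grip": 1,"slide": [0.05,0,-0.005],"roll": 0},{"grip": 1,"slide": [0.05,0,-0.005],"roll": 0},{"grip": 1,"slide": [0.05,0,-0.005],"roll": 0}]}}

```text
time_s: 11.12
tcp_pos: [0.5521, 0.0582, 0.0862]
eef_rot: [-180.0, 0.0, -93.4]
contact_force: [0.6, -0.4, -0.3]
gripper_width: 0.0185
```

```bash
python3 -c "
from h import *
avg(2); print(get_state()['gripper_width'])
p,d=capture('scene'); cv2.imwrite('pics/s6.png',cv2.resize(p[110:310,230:450,::-1],None,fx=3,fy=3,interpolation=cv2.INTER_CUBIC))
"
```

```text
t 11.225 
 [[-1.226e+02  1.000e-01  8.610e+01 -9.340e+01  6.000e-01 -1.000e-01
  -7.000e-01]
 [-1.226e+02  2.000e-01  8.610e+01 -9.340e+01 -3.000e-01 -2.000e-01
   1.000e-01]] 
mean [-122.59    0.14   86.14  -93.43    0.16   -0.15   -0.29]
0.010411574521469043
```

View pics/s6.png

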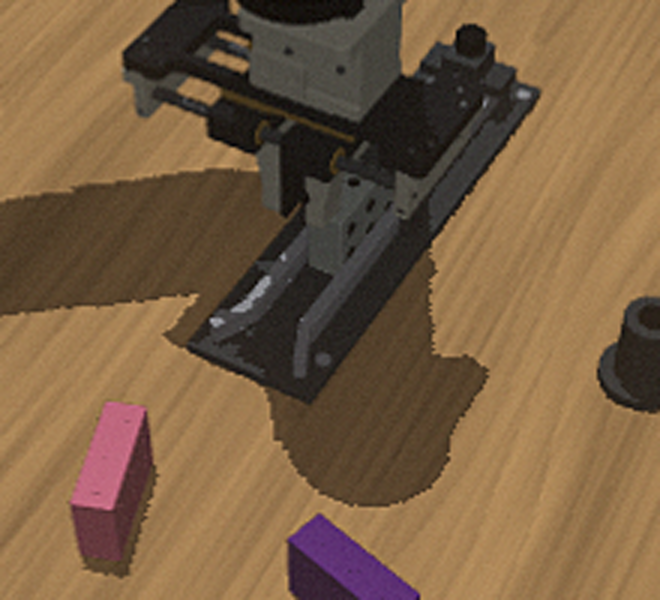

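The block stands in the channel with its front under the bridge. Next I lower the shut fingers behind it.

>>> {"op": "apply_moves", "data": {"commands": [{"grip": 1,"slide": [0,0,0.03],"roll": 0},{"grip": 1,"slide": [0,0,0.056],"roll": 0},{"grip": 1,"slide": [0,0,0.056],"roll": 0},{"grip": 1,"slide": [0,0,0.056],"roll": 0}]}}

```text
time_s: 11.78
tcp_pos: [0.5525, 0.0579, 0.031]
eef_rot: [-180.0, 0.0, -93.4]
contact_force: [0.8, -0.6, 0.4]
gripper_width: 0.0006
```

```bash
python3 -c "
from h import *
avg(2); print(get_state()['gripper_width'])
p,d=capture('wrist'); cv2.imwrite('pics/w7.png',p[:,:,::-1])
"
```

```text
t 11.875 
 [[-122.7   -0.6   31.3  -93.4   -0.5   -0.3    0.5]
 [-122.7   -0.6   31.5  -93.4   -0.2   -0.8    0.9]] 
mean [-122.7    -0.61   31.38  -93.44   -0.35   -0.54    0.71]
0.0009247404205041862
```

>>> {"op": "apply_moves", "data": {"commands": [{"grip": 1,"slide": [-0.004,0,0],"roll": 0},{"grip": 1,"slide": [-0.008,0,0],"roll": 0},{"grip": 1,"slide": [-0.012,0,0],"roll": 0},{"grip": 1,"slide": [-0.016,0,0],"roll": 0},{"grip": 1,"slide": [-0.02,0,0],"roll": 0}]}}

```text
time_s: 12.55
tcp_pos: [0.5529, 0.0774, 0.0303]
eef_rot: [180.0, -0.0, -93.5]
contact_force: [0.1, -4.5, 1.5]
gripper_width: 0.0002
```

>>> {"op": "apply_moves", "data": {"commands": [{"grip": 1,"slide": [-0.002,0,0],"roll": 0},{"grip": 1,"slide": [-0.004,0,0],"roll": 0},{"grip": 1,"slide": [-0.006,0,0],"roll": 0},{"grip": 1,"slide": [-0.008,0,0],"roll": 0}]}}

```text
time_s: 13.05
tcp_pos: [0.5535, 0.0855, 0.0303]
eef_rot: [180.0, -0.0, -93.5]
contact_force: [-0.3, -4.3, 2.4]
gripper_width: 0.0003
```

```bash
python3 -c "
from h import *
avg(2)
p,d=capture('scene'); cv2.imwrite('pics/s8.png',cv2.resize(p[110:310,230:450,::-1],None,fx=3,fy=3,interpolation=cv2.INTER_CUBIC))
"
```

```text
t 13.15 
 [[-95.    0.2  30.2 -93.5  -4.1   0.2   3. ]
 [-95.    0.2  30.2 -93.5  -2.6   0.4   2.2]] 
mean [-94.98   0.22  30.24 -93.46  -3.37   0.33   2.61]
```

View pics/s8.png

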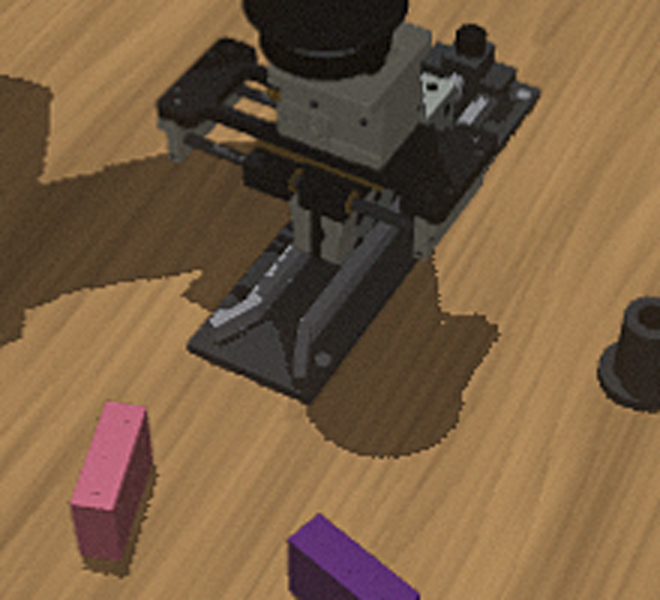

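>>> {"op": "apply_moves", "data": {"commands": [{"grip": 1,"slide": [-0.0015,0,0],"roll": 0},{"grip": 1,"slide": [-0.003,0,0],"roll": 0},{"grip": 1,"slide": [-0.0045,0,0],"roll": 0},{"grip": 1,"slide": [-0.006,0,0],"roll": 0}]}}

```text
time_s: 13.7
tcp_pos: [0.554, 0.0917, 0.0302]
eef_rot: [180.0, -0.0, -93.5]
contact_force: [-0.5, -4.0, 1.9]
gripper_width: 0.0004
```

>>> {"op": "apply_moves", "data": {"commands": [{"grip": 1,"slide": [-0.001,0,0],"roll": 0},{"grip": 1,"slide": [-0.002,0,0],"roll": 0},{"grip": 1,"slide": [-0.003,0,0],"roll": 0}]}}

```text
time_s: 14.08
tcp_pos: [0.5542, 0.0946, 0.0302]
eef_rot: [180.0, -0.0, -93.5]
contact_force: [-0.6, -4.0, 1.9]
gripper_width: 0.0006
```

```bash
python3 -c "
from h import *
avg(3)
p,d=capture('scene'); cv2.imwrite('pics/s9.png',cv2.resize(p[110:190,330:430,::-1],None,fx=7,fy=7,interpolation=cv2.INTER_CUBIC))
p,d=capture('top'); cv2.imwrite('pics/t9.png',cv2.resize(p[240:325,85:295,::-1],None,fx=3.8,fy=3.8,interpolation=cv2.INTER_CUBIC))
"
```

```text
t 14.225 
 [[-86.    0.1  30.2 -93.5  -3.8   0.6   2.2]
 [-86.    0.1  30.3 -93.5  -3.5   0.1   1.5]
 [-86.    0.1  30.2 -93.5  -3.    0.1   1.5]] 
mean [-85.97   0.13  30.24 -93.46  -3.46   0.28   1.73]
```

View pics/s9.png

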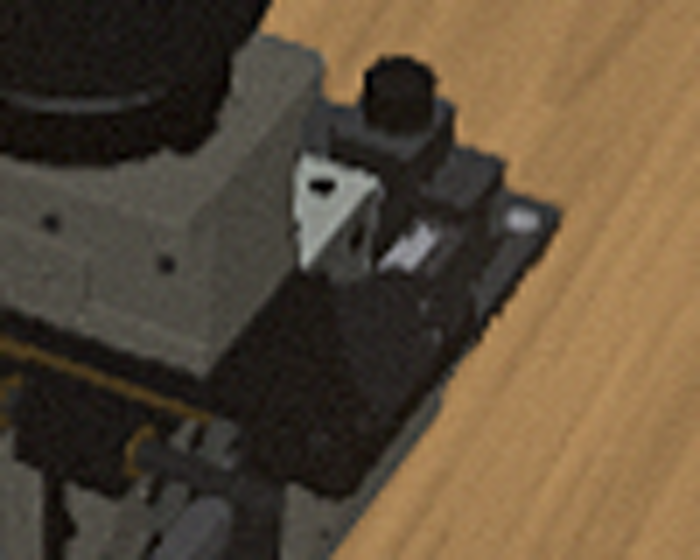

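View pics/t9.png

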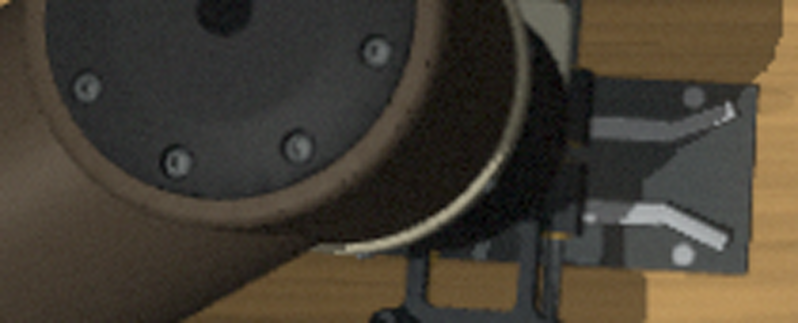

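The scene crop shows the row block (330,210) now close to the screw and stop (390,130). The top view is blocked by the arm. I'll go on in 1 mm steps.

>>> {"op": "apply_moves", "data": {"commands": [{"grip": 1,"slide": [-0.001,0,0],"roll": 0},{"grip": 1,"slide": [-0.002,0,0],"roll": 0},{"grip": 1,"slide": [-0.003,0,0],"roll": 0}]}}

```text
time_s: 14.7
tcp_pos: [0.5544, 0.0976, 0.0302]
eef_rot: [180.0, -0.0, -93.5]
contact_force: [-0.7, -3.9, 1.1]
gripper_width: 0.0002
```

```bash
python3 -c "
from h import *
avg(2)"
```

```text
t 14.8 
 [[-83.    0.1  30.2 -93.5  -4.    0.4   2.3]
 [-83.    0.2  30.2 -93.5  -3.4   1.4   2.4]] 
mean [-83.01   0.15  30.24 -93.46  -3.69   0.88   2.36]
```

>>> {"op": "apply_moves", "data": {"commands": [{"grip": 1,"slide": [-0.001,0,0],"roll": 0},{"grip": 1,"slide": [-0.002,0,0],"roll": 0}]}}

```text
time_s: 15.05
tcp_pos: [0.5545, 0.0996, 0.0302]
eef_rot: [180.0, -0.0, -93.5]
contact_force: [-0.5, -4.2, 1.0]
gripper_width: 0.0002
```

>>> {"op": "apply_moves", "data": {"commands": [{"grip": 1,"slide": [-0.0007,0,0],"roll": 0},{"grip": 1,"slide": [-0.0014,0,0],"roll": 0}]}}

```text
time_s: 15.3
tcp_pos: [0.5546, 0.101, 0.0303]
eef_rot: [180.0, 0.0, -93.5]
contact_force: [-0.9, -4.1, 1.7]
gripper_width: 0.0003
```

>>> {"op": "apply_moves", "data": {"commands": [{"grip": 1,"slide": [-0.0007,0,0],"roll": 0},{"grip": 1,"slide": [-0.0014,0,0],"roll": 0}]}}

```text
time_s: 15.55
tcp_pos: [0.5546, 0.1021, 0.0302]
eef_rot: [180.0, -0.0, -93.5]
contact_force: [0.5, -7.2, 2.0]
gripper_width: 0.0002
```

Force rose to 7 N at about the predicted place. One small confirming step.

>>> {"op": "apply_moves", "data": {"commands": [{"grip": 1,"slide": [-0.0003,0,0],"roll": 0},{"grip": 1,"slide": [-0.0003,0,0],"roll": 0}]}}

```text
time_s: 15.8
tcp_pos: [0.5545, 0.1021, 0.0302]
eef_rot: [180.0, -0.0, -93.5]
contact_force: [-0.2, -6.9, 1.6]
gripper_width: 0.0004
```

```bash
python3 -c "
from h import *
avg(3)"
```

```text
t 15.95 
 [[-78.6   0.2  30.3 -93.5  -6.6  -1.3   0.7]
 [-78.6   0.2  30.3 -93.5  -6.6  -0.3   2.1]
 [-78.6   0.2  30.2 -93.5  -6.6  -1.5   1.2]] 
mean [-78.63   0.2   30.26 -93.47  -6.62  -1.     1.36]
```

>>> {"op": "apply_moves", "data": {"commands": [{"grip": 1,"slide": [-0.0004,0,0],"roll": 0},{"grip": 1,"slide": [-0.0004,0,0],"roll": 0}]}}

```text
time_s: 16.2
tcp_pos: [0.5545, 0.1021, 0.0303]
eef_rot: [180.0, -0.1, -93.5]
contact_force: [0.2, -9.0, 1.2]
gripper_width: 0.0005
```

```bash
python3 -c "
from h import *
avg(3)"
```

```text
t 16.35 
 [[-78.6   0.3  30.2 -93.5  -9.1  -1.3   1.5]
 [-78.6   0.3  30.3 -93.5  -8.8  -1.2   1.6]
 [-78.6   0.3  30.2 -93.5  -8.   -2.1   1.5]] 
mean [-78.61   0.28  30.25 -93.48  -8.66  -1.51   1.54]
```

The row is solid: the force reached 9 N with no movement. Now I back straight off, lift, and get the arm out of the view.

>>> {"op": "apply_moves", "data": {"commands": [{"grip": 1,"slide": [0.01,0,0],"roll": 0},{"grip": 1,"slide": [0.03,0,0],"roll": 0},{"grip": 1,"slide": [0.05,0,-0.04],"roll": 0},{"grip": 1,"slide": [0.09,0,-0.09],"roll": 0},{"grip": 1,"slide": [0.14,0,-0.14],"roll": 0}]}}

```text
time_s: 16.98
tcp_pos: [0.5465, -0.0313, 0.1651]
eef_rot: [-179.9, 0.0, -93.4]
contact_force: [1.6, -0.1, -0.2]
gripper_width: 0.0003
```

>>> {"op": "apply_moves", "data": {"commands": [{"grip": 1,"slide": [0.06,0,-0.06],"roll": 0},{"grip": 1,"slide": [0.12,0,-0.06],"roll": 0},{"grip": 1,"slide": [0.18,0,-0.06],"roll": 0},{"grip": 1,"slide": [0.24,0,-0.06],"roll": 0},{"grip": 1,"slide": [0.3,0,-0.06],"roll": 0}]}}

```text
time_s: 17.6
tcp_pos: [0.5282, -0.3247, 0.2237]
eef_rot: [-179.9, 0.0, -93.5]
contact_force: [0.4, 0.7, -0.8]
gripper_width: 0.0003
```

```bash
python3 - <<'E'
from h import *
avg(1)
p,d=capture('top'); cv2.imwrite('pics/t10.png',cv2.resize(p[240:325,85:295,::-1],None,fx=3.8,fy=3.8,interpolation=cv2.INTER_CUBIC))
W=cloud(get_calibration('top'),d)
p,ds=capture('scene'); cv2.imwrite('pics/s10.png',cv2.resize(p[110:250,285:425,::-1],None,fx=4.2,fy=4.2,interpolation=cv2.INTER_CUBIC)); cv2.imwrite('pics/s10f.png',p[:,:,::-1])
Ws=cloud(get_calibration('scene'),ds)
for nm,w in(('top',W),('scene',Ws)):
    P=w.reshape(-1,3);P=P[~np.isnan(P[:,0])];L=np.c_[(P[:,:2]-O_)@E_,(P[:,:2]-O_)@N_,P[:,2]]*1000
    q=L[(L[:,2]>50)&(L[:,2]<63)&(abs(L[:,1])<13)&(L[:,0]>-120)&(L[:,0]<88)]
    k=np.sort(q[:,0]); print(nm,k[:2],k[-3:],np.histogram(k,bins=np.arange(-90,95,8))[0],np.median(q[:,2]))
E
```

```text
t 17.65 
 [[-512.3    2.1  223.   -93.6   -3.3   -3.5    1.1]] 
mean [-512.35    2.07  223.    -93.64   -3.3    -3.54    1.11]
top [-67.1867066  -67.16836146] [83.21887485 83.28336068 83.66583761] [ 0  0 19 67 67 69 32  0  2 61 67 63 70 67 72 67 73 73 65 71 70 47  0] 57.42532126240596
scene [-68.8856808  -68.77473208] [82.15996079 82.16504003 82.94818288] [ 0  0 31 44 43 44 36  1  0  1 29 36 39 36 36 33 35 35 32 32 31 12  0] 57.65691886950615
```

View pics/t10.png

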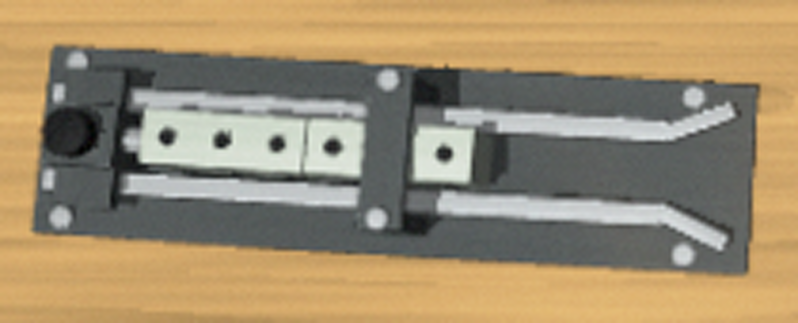

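View pics/s10.png

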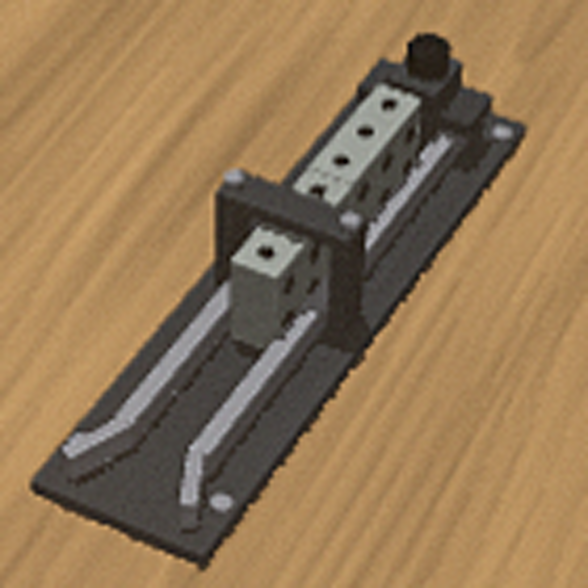

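The row spans 150.5 mm (2 × 75), so the blocks are closed up. To confirm pad contact I take a close wrist look from above the pad.

```bash
python3 - <<'E'
from h import *
c=get_calibration('wrist'); C=-c['R'].T@c['t']; s=get_state(); d=(C-s['tcp_pos']); ex=np.array([np.cos(np.deg2rad(s['eef_rot'][2])),np.sin(np.deg2rad(s['eef_rot'][2]))]); print('cam off along toolx',d[:2]@ex,d[2],'fwd',c['R'][2])
avg(1)
# initial pad estimate in O_ frame
for n in('top','scene'):
    w=cloud(get_calibration(n),np.load(f'pics/{n}0.npy')); P=w.reshape(-1,3);P=P[~np.isnan(P[:,0])];L=np.c_[(P[:,:2]-O_)@E_,(P[:,:2]-O_)@N_,P[:,2]]*1000
    q=L[(L[:,2]>24)&(L[:,2]<46)&(abs(L[:,1])<9)&(L[:,0]>62)&(L[:,0]<92)]; k=np.sort(q[:,0]); print(n,k[:8].round(1),len(k))
mf(-.03,0.0,.19)
E
```

```text
cam off along toolx 0.06759046275503525 0.15785760402640306 fwd [ 0.01649884  0.25375484 -0.96712785]
t 17.8 
 [[-5.055e+02  1.600e+00  2.227e+02 -9.370e+01 -5.000e-01  3.000e-01
   4.000e-01]] 
mean [-5.0551e+02  1.6500e+00  2.2270e+02 -9.3660e+01 -5.5000e-01  3.4000e-01
  4.4000e-01]
top [82.5 82.6 82.8 82.8 82.9 82.9 83.  83.1] 65
scene [80.6 80.7 80.9 81.3 81.3 81.5 81.7 82. ] 48
now fx,fy mm -505.5 1.6
F along x,y,z -0.5 0.3 0.4
t 17.8 pos [ 0.5278 -0.324   0.2227] rot [ 1.7997e+02  4.0000e-02 -9.3660e+01] F [-0.4 -0.5  0.4] w -0.0001
slide -0.4755 0.0005 0.0327 roll -0.26
```

```bash
python3 - <<'E'
from h import *
for n,(y0,y1,x0,x1) in {'top':(255,300,94,118),'scene':(115,145,374,405)}.items():
    p,d=capture(n); a=cv2.imread(f'pics/{n}0.png',0)[y0:y1,x0:x1].astype(np.float32); b=cv2.cvtColor(p,cv2.COLOR_RGB2GRAY)[y0:y1,x0:x1].astype(np.float32)
    print(n,cv2.phaseCorrelate(a,b,cv2.createHanningWindow(a.shape[::-1],cv2.CV_32F)),abs(a-b).mean())
    im=cv2.imread(f'pics/{n}0.png',0); g=cv2.cvtColor(p,cv2.COLOR_RGB2GRAY)
    if n=='scene':
        for nm,r in dict(vb=(280,335,165,220),bush=(200,250,425,465),drv=(320,440,320,400)).items():
            print(nm,abs(im[r[0]:r[1],r[2]:r[3]].astype(float)-g[r[0]:r[1],r[2]:r[3]]).mean())
    cv2.imwrite(f'pics/{n}11.png',p[:,:,::-1])
E
```

```text
top ((-0.14059437317295398, 0.653505223997108), 0.9471678482161627) 8.826356
scene ((0.12183895900892061, -0.24296770951755597), 0.71233356098334) 22.048388
vb 29.8598347107438
bush 16.431
drv 24.509166666666665
```

View pics/scene11.png

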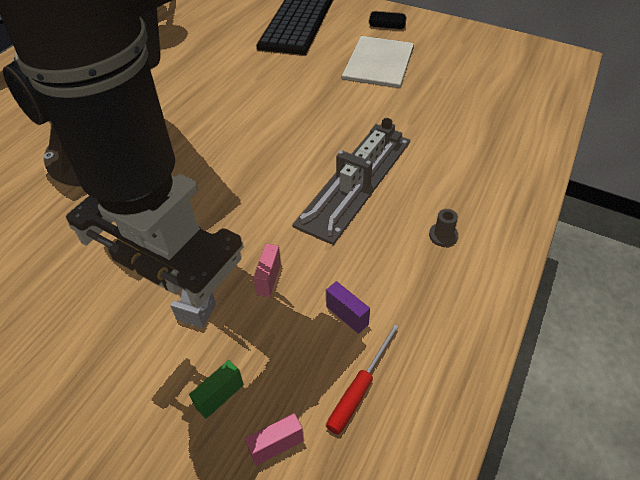

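```bash
python3 -c "
from plant import *
s=get_state();print(s['time_s'],s['contact_force']);print(close_job())"
```

```text
17.9 [2.20200295e-01 1.08805939e+00 3.37105526e-04]
the job is handed in; nothing more can be done
None
```

I slid the loose aluminium block in through the flared mouth and under the bridge, then closed the row up against the stop's screw pad. I handed the job in at 17.9 s with the arm clear.

- **How I did it:** I gripped the grey drilled block near its rear end and carried it into the channel until its front was under the bridge. I let go there and pushed the rest of the way from behind with shut fingers.
- **Push force:** the push took about 4 N while the blocks slid. At the end it rose to about 9 N with no further movement, well below the 20 N at which the stop shifts.
- **No gap between the blocks:** in the top view the row measures 150.5 mm, against 150 mm for two blocks end to end.
- **Row against the pad:** the row's front end is at about 83 mm along the fixture, and I measured the pad at 81–83 mm before starting. The cameras can't resolve a gap under about 1 mm, so this rests mainly on the force reading.
- **Stop and screw:** along the channel the stop appears in the top view within about 0.2 mm of where it was. The same comparison showed a 0.65 pixel sideways shift, which I put down to changed shadows. I did not measure the screw separately.
- **V-block, bushing and screwdriver:** they look undisturbed and I never went near them. A pixel comparison could not confirm it, because the lighting had changed and the arm partly hid the V-block in the final view.

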